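Fit the cell in the vent-fan control

TASK

The vent fan's wireless control lies open on the sill and needs its battery. Pick up the long slim cell (not the short fat one), press its flat end against the sprung plate of the battery bay, then roll its button end down past the retaining lip, so that the cell lies fully home under the lip with the spring holding it there, and let go. Leave the short cell where it lies.

Things in the scene. Friction and masses are not known exactly. Their poses are not given: they have to be found in the camera images.
- long_cell_mid (a point): Centre of the long slim cell to fit: grey cylinder 21 mm in diameter, 70 mm long, 70 g, lying level. Its y axis runs along it to the end with a small steel button (8 mm wide, 2 mm high, within the 70) and a steel band; the -y end is flat. It lies 30 mm above the sill in two wooden V saddles 24 mm either side of its middle; the middle 42 mm are free for fingers, down to a base 5 mm thick.
- fat_cell_mid (a point): Centre of the short fat cell, 26 mm in diameter and 50 mm long, of the same look, lying level on a like wooden rest. It does not belong in the bay; leave it.
- lip (a point): Mid lower edge of the lip of the bay in the fixed white control (60 x 220 mm). Lip: 36 wide, 42 to 45.5 mm above the sill, 6 mm from here in +y to its end wall. z up, y level from spring to lip. Fitted cell: along y, button to +y on that wall, centre 29 mm in -y and 12 mm below here, in two 45-degree V saddles (5 and 60 mm in -y, tops 28 mm up, 25 wide); free for fingers between, base 5 mm.
- spring_plate (a joint): Push-back (in the lip's -y) of the sprung plate, 0 free to 0.032 m stop; 2 to 10 N. Free face 60 mm in -y of the lip point; 34 wide, 10 to 70 mm above the sill; housing 57 mm high starts 39 mm behind it. 0.004 with the cell fitted; 0.013 to 0.022 lets the cell past the lip. Press with the cell's flat end, button end tilted 20 to 30 degrees up, well above the lip (or level above it).
Things that resemble listed ones, but are neither listed nor needed, are in the scene too. What is shaped like the part that bears long_cell_mid but pink or turquoise is not meant.

How it is judged:
On the way:
1. the sprung plate is pushed back by the cell while its button end is still above the lip (value of joint spring_plate above 0.008 m and horizontal distance between long_cell_mid and lip below 0.065 m and z of long_cell_mid in the frame of lip above -0.007 m and y of lip in the frame of long_cell_mid above 0.015 m), for 0.1 s.
At the end, for the whole second after the job is handed in: The long cell lies at rest in the bay, button end under the lip and against the end wall (centre within 5 mm of its fitted place along the bay, 6 mm across, 5 mm in height, within 10 degrees), the sprung plate held back 2 to 10 mm by it; the short cell is within 30 mm of where it began (y of long_cell_mid in the frame of lip between -0.034 and -0.025 m and x of long_cell_mid in the frame of lip between -0.006 and 0.006 m and z of long_cell_mid in the frame of lip between -0.017 and -0.008 m and angle between the y axis of long_cell_mid and the y axis of lip, either way round below 0.17 rad and y of lip in the frame of long_cell_mid above 0.015 m and value of joint spring_plate between 0.002 and 0.01 m and linear speed of long_cell below 0.02 m/s and distance of fat_cell_mid from where it was at the start of the episode below 0.03 m); the robot touches nothing.
It fails at once if the short cell is taken or knocked away (distance of fat_cell_mid from where it was at the start of the episode above 0.03 m).
It also fails if it takes over 42 s, if anything falls off the work surface, if the arm or the gripper's body presses on something with over 40 N, if the wrist force passes 120 N, or if a joint passes its speed limit or range.

ROBOT

A 6-joint arm with a two-finger parallel gripper is mounted at the origin on the work surface. World frame = base frame: x ahead of the robot, y to its left, z up, the work surface at z = 0. Lengths are in m, angles in rad, forces in N, time in s.
With the tool pointing down it reaches from about 0.375 to 0.9 m from the base axis. Payload 3.1 kg.
Tool frame: the origin (TCP) lies on the centre line of the jaws, within the pads' length; the fingertips stand 25 mm ahead of it and the grasp point (between the pads) lies 6 mm ahead of it; x points along the fingers, y is the direction in which the jaws open and shut, and the axes are right-handed (so a half turn about x gives the same grasp; the last joint's range is limited). The gripper opens to 87 mm and grips with 3 to 60 N. Pads are 19 mm wide; open, the fingers measure 117 mm over their backs; the gripper's body (75 mm by 190 mm) begins 51 mm behind the grasp point.
Start: joints at [1.143, 0.527, 1.433, -0, 1.181, -0.178], TCP at [0.154, 0.606, 0.248] pointing down, gripper open.
Joint ranges: [-3.08, 3.08], [-0.75, 2.2], [0.22, 2.44], [-1.43, 4.57], [0, 2.65], [-2.85, 2.85]. Speed limits (rad/s): [2.79, 2.79, 3.14, 3.14, 3.14, 3.14].

INTERFACE

Orientations are given as a unit quaternion [x, y, z, w].
In Python, from rig import robot gives the robot as it stands. The module is installed in compiled form; this text tells all that it offers.
- The arm moves only by the tool move_arm, never from a script. Its argument "commands" is a list of rows, each a list of 5 numbers: the gripper's target within -1 to 1 (shut at 1, half-way at 0, fully open at -1), then the shift along the tool's x, y, z in mm, then the turn about the tool's x in degrees. A call has 1 to 8 rows; each row is the pose to reach, as a shift and turn from the pose commanded when the call began, along the tool's axes at that moment; what a row does not reach only later rows make up. A row lasts 1/12 s, in which the tool goes at most 41.7 mm and 7.16 degrees, less where a joint would pass 70% of its speed; a pose out of reach is approached as far as the arm can. A call with a gripper value outside its range is refused whole. The fingers move at their own pace and stop on an object; "newtons" is the grip in N (left out, the last holds). Time passes only in rows, so rows that repeat a pose let the fingers close. It gives the time, the measured TCP pose, the force and the opening at its end, in the units of the state.
- robot.get_obs(): the state, without advancing time (a new reading comes with each control period).
- robot.camera(name): name is "side" or "top"; returns a dict with "image" (400x640x3 uint8, red, green, blue), "fx", "fy", "cx", "cy" (pixels), "xyz" and "rotation" of the camera in the world. Camera axes: x right, y down, z forward; pixel columns grow to the right and rows downward; lengths in m; the calibration is good to about 2 mm. A picture is of the moment at which its call begins. There is no depth.
- robot.hand_in(): hands the job in, once; it reports no verdict.
Trained networks look in a picture, given as the dict that the camera call returned (one of the last four; its "shot" number tells which), for a name from the list of things; names that differ only in an ending like _2 or _b are one class to them, and where a whole thing is asked for, a point or a joint stands for the part that bears it (a point fixed in the world has none). Each returns a list of dicts, best first, with "p" (0 to 1); they miss things now and then, are a little off and sometimes report something else, mostly with a low value. They report only what shows in the picture. A call takes as long as a camera call. They do not tell look-alikes from the thing itself.
- robot.regions_of(picture, name): "pixels" (400x640 bool, what is visible of it) and "bbox" ([left, top, right, bottom] in pixels, round what is visible of it).
The state is a dict: "time": time; "q": joint angles; "joint_velocities": joint speeds; "joint_torque": joint torques, N m; "position": TCP position; "tool_rot": TCP orientation; "ft_force": force on the tool from outside, world axes, zero at the start; "moment": the same for the moment, N m; "grip_width": finger opening in m.
Only numpy, scipy, OpenCV 4.12 (cv2) and the standard library are available. Lean on these libraries where they do the work, as an engineer would, in place of code of your own. Each camera call takes 0.05 s, during which the arm holds its last target.

## Working session

There is one attempt and no reset: what is moved stays moved. The work goes in short steps, Python scripts to look and compute and a tool call to move; the robot and the scene stay as the last step left them, time stands still between calls to the robot, and variables do not carry over. Pictures are saved under pics/ and viewed, and the job is handed in when it is done.

Besides the shell and the picture viewer there is one more tool, called after "Call:" as name([rows], argument=value, ...), one row to a line, values as JSON. move_arm: Moves the arm, as the interface text tells. Its arguments: {"type":"object","properties":{"commands":{"type":"array","items":{"type":"array","items":{"type":"number"}}},"newtons":{"type":"number"}},"required":["commands"]}

```bash
mkdir -p pics; cat > h.py <<'E'
import numpy as np, cv2
from rig import robot
from scipy.spatial.transform import Rotation as R
def Rm(c):
    r=np.array(c["rotation"]); return r if r.shape==(3,3) else R.from_quat(r).as_matrix()
def ray(c,u,v):
    d=Rm(c)@np.array([(u-c["cx"])/c["fx"],(v-c["cy"])/c["fy"],1.]); return np.array(c["xyz"]),d/np.linalg.norm(d)
def atz(c,u,v,z):
    o,d=ray(c,u,v); return o+d*(z-o[2])/d[2]
def proj(c,p):
    q=Rm(c).T@(np.array(p)-np.array(c["xyz"])); return np.array([c["cx"]+c["fx"]*q[0]/q[2],c["cy"]+c["fy"]*q[1]/q[2]])
def tri(c1,p1,c2,p2):
    o1,d1=ray(c1,*p1);o2,d2=ray(c2,*p2)
    A=np.stack([d1,-d2],1);s=np.linalg.lstsq(A,o2-o1,rcond=None)[0]
    a=o1+s[0]*d1;b=o2+s[1]*d2
    return (a+b)/2,np.linalg.norm(a-b)
def save(c,n,box=None,k=1):
    im=c["image"][...,::-1]
    if box: im=im[box[1]:box[3],box[0]:box[2]]
    im=cv2.resize(np.ascontiguousarray(im),None,fx=k,fy=k,interpolation=cv2.INTER_CUBIC); cv2.imwrite("pics/"+n,im)
E
python3 - <<'E'
from h import *
import pickle
o=robot.get_obs();print(o["time"],o["position"],o["tool_rot"],o["grip_width"])
cs={}
for n in("top","side"):
    c=robot.camera(n);cs[n]=c;save(c,n+"0.png")
    print(n,c["xyz"],c["rotation"],c["fx"],c["cx"],c["cy"])
    for t in("long_cell_mid","fat_cell_mid","spring_plate","lip"):
        try:
            for r in robot.regions_of(c,t): print(t,round(r["p"],2),r["bbox"],r["pixels"].sum())
        except Exception as e: print(t,e)
pickle.dump(cs,open("c0.pkl","wb"))
E
```

```text
0.0 [0.15358319 0.60512471 0.24656132] [ 0.08699166  0.70187134 -0.08848224  0.70141283] 0.08693103875769612
top [0.52539185 0.06490188 0.7725499 ] [-0.69711244  0.71642839 -0.02422192  0.01333819] 377.968129312084 324.01908556277647 201.62607347488375
long_cell_mid 0.93 [317.0, 161.8, 350.6, 184.9] 351
long_cell_mid 0.74 [264.0, 183.9, 301.3, 204.6] 404
long_cell_mid 0.72 [216.7, 158.5, 257.2, 183.8] 364
long_cell_mid 0.67 [308.4, 234.9, 344.8, 250.1] 368
long_cell_mid 0.6 [253.1, 230.9, 272.4, 266.6] 377
fat_cell_mid 0.61 [183.2, 228.2, 211.2, 245.2] 387
spring_plate 0.58 [463.6, 215.5, 486.2, 231.5] 287
lip 0.68 [395.0, 198.4, 516.0, 256.6] 3616
side [ 0.3471271  -0.39701213  0.54151853] [ 0.90349187 -0.19273836  0.08306819 -0.37370315] 371.0588758641588 316.10152586090356 200.21740775077956
long_cell_mid 0.82 [336.2, 199.6, 372.4, 223.6] 338
long_cell_mid 0.79 [305.2, 166.9, 329.3, 187.7] 296
long_cell_mid 0.79 [305.4, 146.4, 332.9, 163.8] 226
long_cell_mid 0.66 [245.1, 179.7, 274.9, 197.8] 293
long_cell_mid 0.64 [272.7, 208.3, 296.3, 241.2] 348
fat_cell_mid 0.49 [249.8, 131.1, 259.3, 150.5] 162
spring_plate 0.95 [368.0, 329.3, 397.8, 371.1] 493
lip 0.83 [301.3, 273.7, 436.9, 398.9] 6684
```

```bash
ls pics
```

```text
side0.png
top0.png
```

View pics/top0.png

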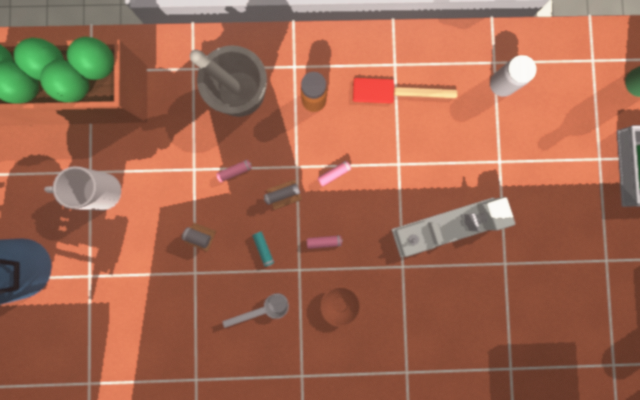

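View pics/side0.png

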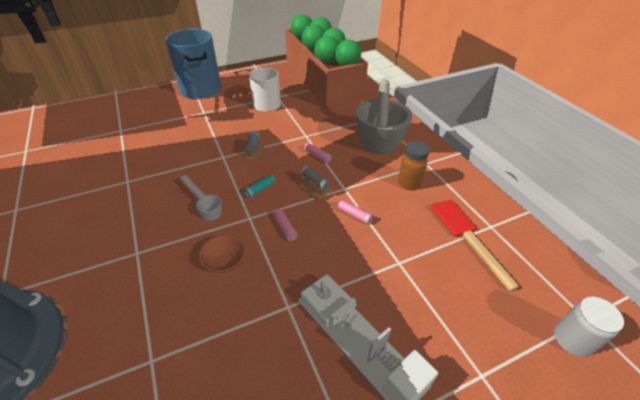

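```bash
python3 - <<'E'
from h import *
import pickle
cs=pickle.load(open("c0.pkl","rb"))
save(cs["top"],"topz.png",(170,150,370,275),4)
save(cs["side"],"sidez.png",(230,120,390,250),4.5)
save(cs["top"],"topb.png",(385,185,525,270),5.5)
save(cs["side"],"sideb.png",(290,265,450,399),4.4)
E
```

```text
(no output)
```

View pics/topz.png

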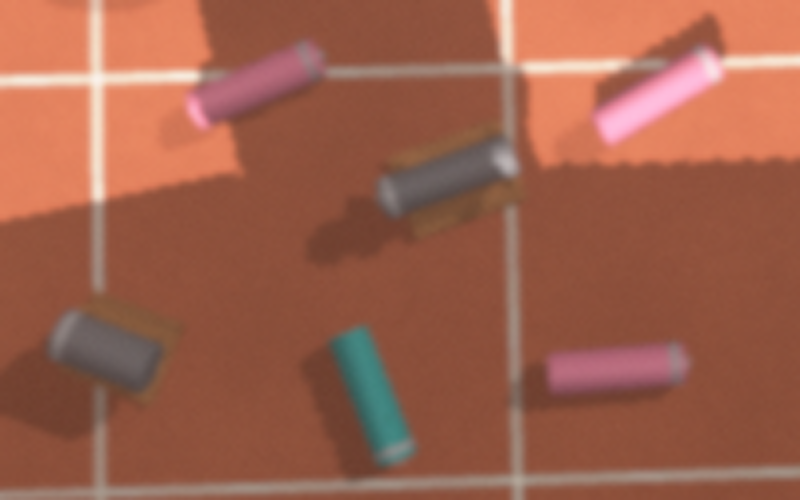

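View pics/sidez.png

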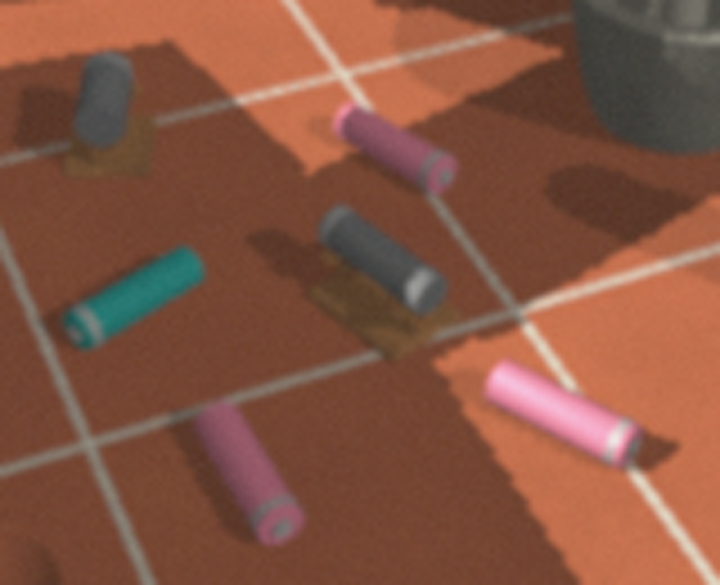

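View pics/topb.png

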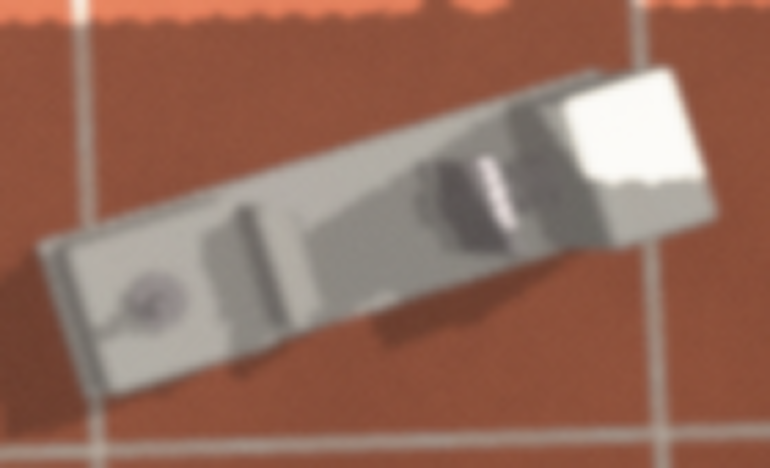

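View pics/sideb.png

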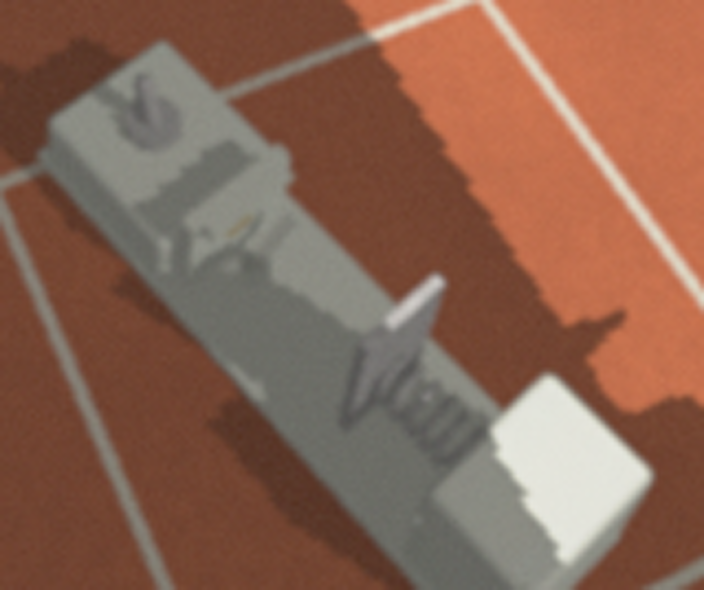

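Grey candidates: long cell at top (283,194) / side (316,177), in a wooden saddle; short fat one at top (197,237). Pink and turquoise ones are excluded. Next I'll find the button end and the poses.

```bash
python3 - <<'E'
from h import *
import pickle
cs=pickle.load(open("c0.pkl","rb"));t,s=cs["top"],cs["side"]
a=t["image"][178:212,258:308];b=s["image"][160:194,296:346]
im=np.hstack([cv2.resize(x,(390,265),interpolation=cv2.INTER_LANCZOS4) for x in(a,b)])
im=np.clip(im.astype(float)*1.6,0,255).astype(np.uint8)
cv2.imwrite("pics/end.png",im[...,::-1])
print(Rm(t).round(2));
# grey cell, ends as guessed
print(tri(t,(283,193.5),s,(316.5,177)))
for n,p in dict(l1=(266.5,198.5),l2=(296,189)).items(): print(n,atz(t,*p,.03))
for n,p in dict(s1=(305.5,170),s2=(326,184)).items(): print(n,atz(s,*p,.03))
E
```

```text
[[-0.03 -1.    0.05]
 [-1.    0.03 -0.02]
 [ 0.01 -0.05 -1.  ]]
(array([0.58590738, 0.13191815, 0.02965908]), np.float64(0.006471473572040559))
l1 [0.57390915 0.16569336 0.03      ]
l2 [0.59109201 0.10738541 0.03      ]
s1 [0.57664059 0.16030828 0.03      ]
s2 [0.59765062 0.10295778 0.03      ]
```

View pics/end.png

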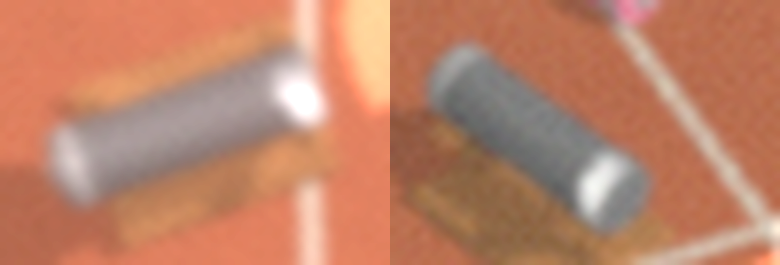

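```bash
python3 - <<'E'
from h import *
import pickle
cs=pickle.load(open("c0.pkl","rb"));t,s=cs["top"],cs["side"]
def prof(c,p,q,n=24):
    p,q=np.array(p,float),np.array(q,float)
    for i in range(n):
        x=p+(q-p)*i/(n-1); print(x.round(1),cv2.getRectSubPix(c["image"],(1,1),tuple(x))[0,0].tolist())
print("top");prof(t,(262,200),(302,186))
print("side");prof(s,(303,167),(329,188))
E
```

```text
top
[262. 200.] [115, 69, 53]
[263.7 199.4] [116, 85, 76]
[265.5 198.8] [124, 112, 110]
[267.2 198.2] [136, 127, 125]
[269.  197.6] [114, 106, 105]
[270.7 197. ] [107, 99, 99]
[272.4 196.3] [107, 98, 98]
[274.2 195.7] [107, 98, 98]
[275.9 195.1] [107, 98, 98]
[277.7 194.5] [107, 97, 97]
[279.4 193.9] [107, 98, 98]
[281.1 193.3] [107, 97, 97]
[282.9 192.7] [107, 97, 97]
[284.6 192.1] [107, 97, 97]
[286.3 191.5] [107, 97, 97]
[288.1 190.9] [108, 98, 97]
[289.8 190.3] [108, 97, 97]
[291.6 189.7] [115, 105, 104]
[293.3 189. ] [148, 139, 140]
[295.  188.4] [167, 158, 158]
[296.8 187.8] [160, 147, 145]
[298.5 187.2] [148, 106, 95]
[300.3 186.6] [147, 85, 64]
[302. 186.] [167, 94, 69]
side
[303. 167.] [101, 93, 88]
[304.1 167.9] [100, 99, 99]
[305.3 168.8] [82, 83, 82]
[306.4 169.7] [79, 80, 79]
[307.5 170.7] [79, 80, 80]
[308.7 171.6] [79, 79, 79]
[309.8 172.5] [81, 81, 80]
[310.9 173.4] [80, 81, 80]
[312.  174.3] [79, 80, 80]
[313.2 175.2] [80, 80, 80]
[314.3 176.1] [80, 81, 80]
[315.4 177. ] [80, 80, 79]
[316.6 178. ] [79, 80, 78]
[317.7 178.9] [78, 78, 76]
[318.8 179.8] [78, 79, 77]
[320.  180.7] [83, 83, 82]
[321.1 181.6] [121, 121, 120]
[322.2 182.5] [148, 149, 147]
[323.3 183.4] [131, 131, 129]
[324.5 184.3] [92, 93, 91]
[325.6 185.3] [82, 82, 82]
[326.7 186.2] [86, 80, 79]
[327.9 187.1] [103, 77, 61]
[329. 188.] [111, 76, 50]
```

```bash
cat > fit.py <<'E'
from h import *
import pickle
from scipy.optimize import minimize
def cyl(p,yaw,L=.07,r=.0105,pitch=0):
    a=np.array([np.cos(yaw)*np.cos(pitch),np.sin(yaw)*np.cos(pitch),np.sin(pitch)]);n=np.array([-np.sin(yaw),np.cos(yaw),0]);m=np.cross(a,n)
    th=np.linspace(0,2*np.pi,24,endpoint=False)
    return np.array([p+s*a*L/2+r*(np.cos(t)*n+np.sin(t)*m) for s in(-1,1) for t in th])
def sil(c,P,k=8):
    uv=np.array([proj(c,q) for q in P]); h=cv2.convexHull((uv*k).astype(np.float32)).astype(np.int32)
    return uv,h
def iou(c,m,P,box):
    x0,y0,x1,y1=box;k=6
    uv=np.array([proj(c,q) for q in P]); h=cv2.convexHull((((uv+.5)-[x0,y0])*k).astype(np.float32)).astype(np.int32)
    im=np.zeros(((y1-y0)*k,(x1-x0)*k),np.uint8);cv2.fillConvexPoly(im,h,1)
    mm=cv2.resize(m[y0:y1,x0:x1].astype(np.uint8),None,fx=k,fy=k,interpolation=cv2.INTER_NEAREST)
    return (im&mm).sum()/max(1,(im|mm).sum())
def segm(c,bbox,pad=6):
    im=c["image"].astype(int);sat=im.max(2)-im.min(2)
    m=np.zeros(sat.shape,bool);x0,y0,x1,y1=[int(v) for v in bbox]
    m[y0-pad:y1+pad,x0-pad:x1+pad]=(sat[y0-pad:y1+pad,x0-pad:x1+pad]<28)
    n,l,st,_=cv2.connectedComponentsWithStats(m.astype(np.uint8)); j=1+np.argmax(st[1:,4]); return l==j
E
python3 - <<'E'
from fit import *
cs=pickle.load(open("c0.pkl","rb"));t,s=cs["top"],cs["side"]
bt,bs=[264,183,302,205],[303,165,331,189]
mt,ms=segm(t,bt,1),segm(s,bs,1)
print(mt.sum(),ms.sum())
B=lambda b:(int(b[0]-10),int(b[1]-10),int(b[2]+10),int(b[3]+10))
def f(v,parts=False):
    P=cyl(np.array([v[0],v[1],v[2]]),v[3])
    a=iou(t,mt,P,B(bt));b=iou(s,ms,P,B(bs))
    return (a,b) if parts else -(a+b)
v0=[.584,.134,.03,1.87]
r=minimize(f,v0,method="Nelder-Mead",options=dict(initial_simplex=[v0]+[[v0[j]+(d if i==j else 0) for j in range(4)] for i,d in enumerate([.008,.008,.006,.15])],xatol=1e-5,fatol=1e-5))
print(r.x,f(r.x,1))
# separate cams at z=.03
for w in(0,1):
    g=lambda v:-f([v[0],v[1],.03,v[2]],1)[w]
    v1=[r.x[0],r.x[1],r.x[3]]
    q=minimize(g,v1,method="Nelder-Mead",options=dict(initial_simplex=[v1]+[[v1[j]+(d if i==j else 0) for j in range(3)] for i,d in enumerate([.006,.006,.1])]))
    print(w,q.x,-q.fun)
# bay
P,e=tri(t,(385+497/5.5,185+192/5.5),s,(290+415/4.4,265+300/4.4));print("plate top",P,e)
for p in((485,155),(510,230)): print(atz(t,385+p[0]/5.5,185+p[1]/5.5,.07))
for p in((438,280),(392,323)): print(atz(s,290+p[0]/4.4,265+p[1]/4.4,.07))
E
```

```text
329 299
[0.58362906 0.13432474 0.02902914 1.88014338] (np.float64(0.8356144954258563), np.float64(0.8820581356498497))
0 [0.58253897 0.13679081 1.88018026] 0.8412303757902962
1 [0.58376458 0.13272222 1.87173985] 0.8851526557925554
plate top [ 0.5226269  -0.23014353  0.06763421] 0.004177398724869105
[ 0.53346585 -0.22460493  0.07      ]
[ 0.50781516 -0.23189095  0.07      ]
[ 0.53345819 -0.2291759   0.07      ]
[ 0.51367908 -0.23508832  0.07      ]
```

```bash
cat > bay.py <<'E'
from fit import *
def lines(L0=-157,L1=63):
    W=[]
    def rect(x,y0,y1,z): 
        q=[(-x,y0,z),(x,y0,z),(x,y1,z),(-x,y1,z)]; W.extend([(q[i],q[(i+1)%4]) for i in range(4)])
    rect(18,0,6,45.5)           # lip top
    rect(30,L0,-99,57)   # housing top
    rect(30,L0,L1,0)
    W+= [((-17,-60,70),(17,-60,70)),((-17,-60,10),(-17,-60,70)),((17,-60,10),(17,-60,70))]
    for y in(-5,-60): W.append(((-12.5,y,28),(12.5,y,28)))
    return W
def T(lx,ly,yaw,p):
    x,y,z=np.array(p)/1000.; ya=np.array([np.cos(yaw),np.sin(yaw)]);xa=np.array([np.sin(yaw),-np.cos(yaw)])
    w=np.array([lx,ly])+x*xa+y*ya; return np.array([w[0],w[1],z])
def overlay(c,pose,name,box,k,W=None):
    im=np.ascontiguousarray(c["image"][box[1]:box[3],box[0]:box[2],::-1]); im=cv2.resize(im,None,fx=k,fy=k,interpolation=cv2.INTER_CUBIC)
    for a,b in (W or lines()):
        u=[(proj(c,T(*pose,q))+.5-[box[0],box[1]])*k for q in(a,b)]
        cv2.line(im,tuple(int(v) for v in u[0]),tuple(int(v) for v in u[1]),(0,255,255),1,cv2.LINE_AA)
    cv2.imwrite("pics/"+name,im)
E
python3 - <<'E'
from bay import *
cs=pickle.load(open("c0.pkl","rb"));t,s=cs["top"],cs["side"]
p=(.5055,-.172,np.radians(105.9))
overlay(t,p,"ov_t1.png",(385,185,525,270),5.5);overlay(s,p,"ov_s1.png",(290,265,450,399),4.4)
E
```

```text
(no output)
```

View pics/ov_t1.png

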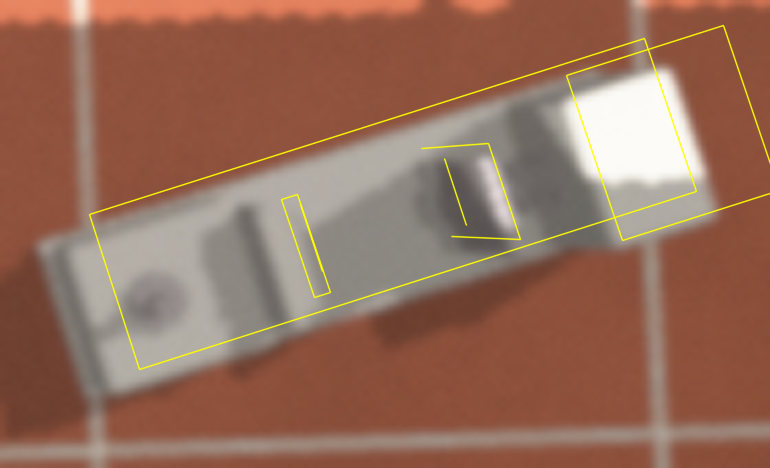

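View pics/ov_s1.png

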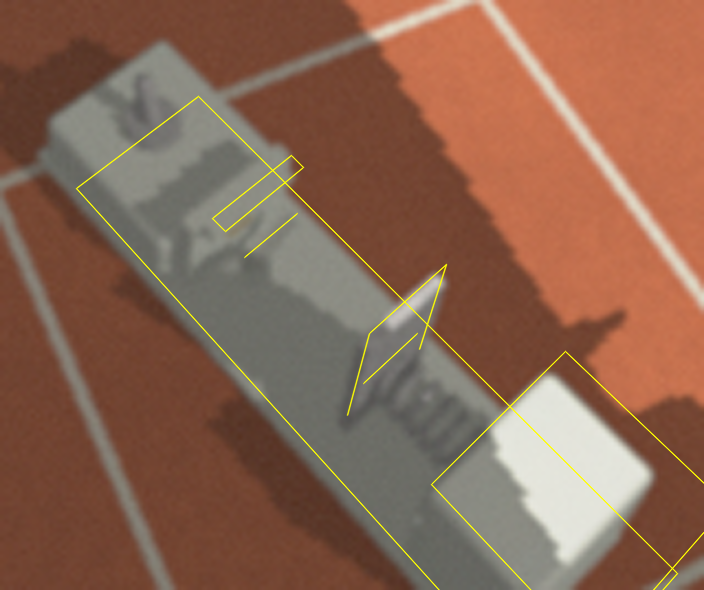

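```bash
python3 - <<'E'
from bay import *
cs=pickle.load(open("c0.pkl","rb"));t,s=cs["top"],cs["side"]
def en(c,box,k,n):
    im=c["image"][box[1]:box[3],box[0]:box[2],::-1].astype(np.float32)
    im=np.clip((im-50)*1.8,0,255).astype(np.uint8)
    im=cv2.resize(im,None,fx=k,fy=k,interpolation=cv2.INTER_LANCZOS4)
    w=box[2]-box[0]
    for u in range(0,w,10): cv2.putText(im,str(box[0]+u),(u*k,9),0,.35,(0,255,255),1);cv2.line(im,(u*k,10),(u*k,14),(0,255,255),1)
    for v in range(0,box[3]-box[1],10): cv2.putText(im,str(box[1]+v),(0,v*k+4),0,.35,(0,255,255),1)
    cv2.imwrite("pics/"+n,im)
en(t,(420,205,500,250),10,"e_t.png");en(s,(310,280,390,340),10,"e_s.png")
E
```

```text
(no output)
```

View pics/e_t.png

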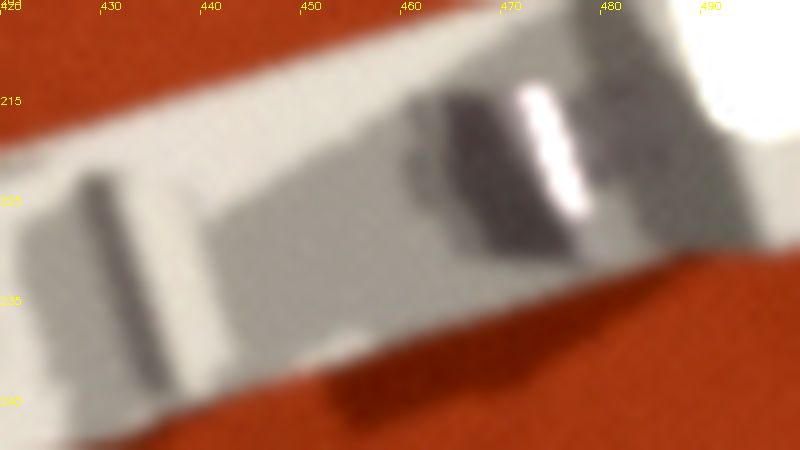

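View pics/e_s.png

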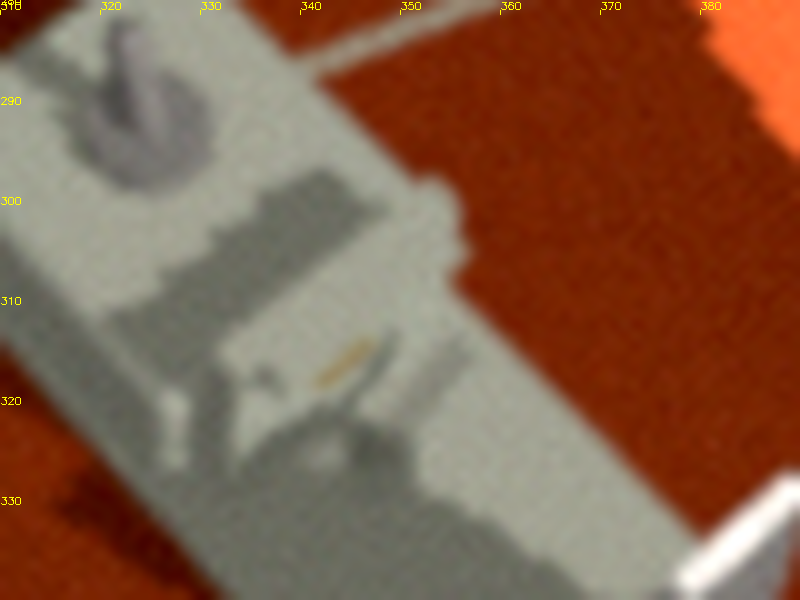

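```bash
cat > fitbay.py <<'E'
from bay import *
from scipy.optimize import least_squares
cs=pickle.load(open("c0.pkl","rb"));t,s=cs["top"],cs["side"]
# (cam, model pt, model pt2 or None(line through model pts), pixel list)
pts=[("t",(17,-60,70),(471.5,213)),("t",(-17,-60,70),(477.5,230.7)),("s",(17,-60,70),(290+437/4.4,265+277/4.4)),("s",(-17,-60,70),(290+372/4.4,265+343/4.4))]
lin=[("t",(30,-100,5),(30,0,5),[(420,219.5),(467,205)]),("t",(-30,-100,2),(-30,0,2),[(440,244.5),(480,232.5)]),
 ("t",(-18,0,45.5),(18,0,45.5),[(440,228),(443,240)]),
 ("s",(30,-60,5),(30,0,5),[(360,312),(378,331)])]
def res(p,which):
    r=[]
    for c,m,u in pts:
        if c in which: r+=list(proj(cs[{"t":"top","s":"side"}[c]],T(*p,m))-u)
    for c,a,b,us in lin:
        if c in which:
            C=cs[{"t":"top","s":"side"}[c]];A,B=proj(C,T(*p,a)),proj(C,T(*p,b));d=(B-A)/np.linalg.norm(B-A)
            r+=[d[0]*(u[1]-A[1])-d[1]*(u[0]-A[0]) for u in us]
    return r
for w in("t","s","ts"):
    q=least_squares(res,[.5,-.17,1.85],args=(w,));print(w,q.x,np.degrees(q.x[2]),np.round(q.fun,1))
p=q.x
L=lines(-137,83)
overlay(t,p,"ov_t2.png",(385,185,525,270),5.5,L);overlay(s,p,"ov_s2.png",(290,265,450,399),4.4,L)
E
python3 fitbay.py
```

```text
t [ 0.5007725  -0.16921264  1.83818969] 105.32051095333767 [ 0.6  0.4  0.3  0.2 -0.   0.1 -0.3 -0.7  0.7 -0.1]
s [ 0.50268826 -0.1754415   1.8565591 ] 106.37300105903145 [ 1.4 -0.7 -1.3  0.5  0.6 -0.4]
ts [ 0.50204245 -0.17247999  1.84286974] 105.58865854843732 [ 2.2 -0.4  2.  -0.7 -0.5 -1.9 -3.4 -1.1 -0.1 -0.3 -0.5 -1.1 -1.1 -1.9
  0.4 -0.2]
```

View pics/ov_t2.png

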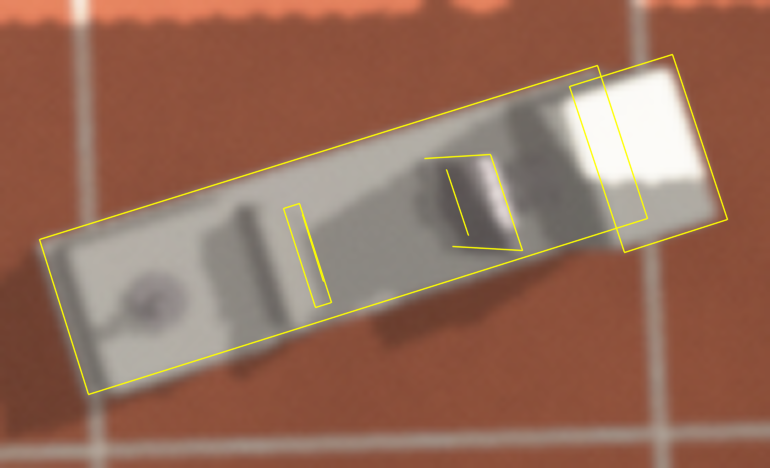

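View pics/ov_s2.png

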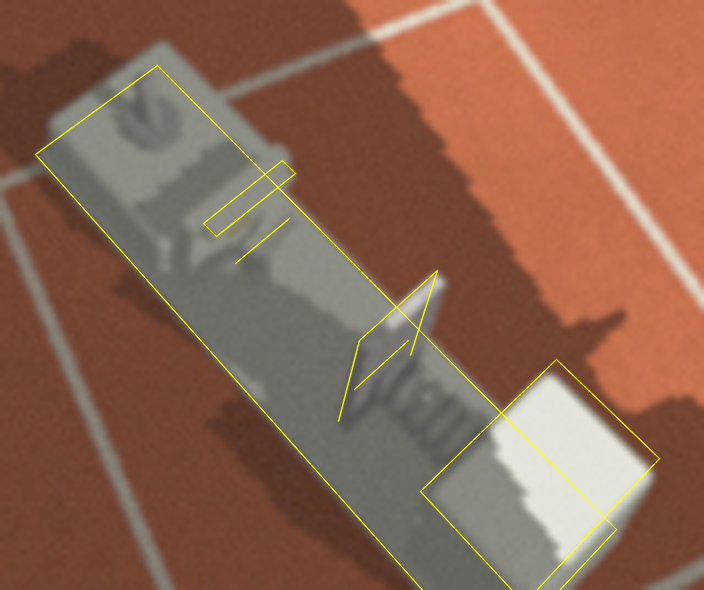

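```bash
cat > go.py <<'E'
import sys
from h import *
def goto(x,y,z,yawdeg):   # TCP target, yaw of cell axis (jaw axis perpendicular)
    o=robot.get_obs();Rt=R.from_quat(o["tool_rot"]).as_matrix();p=np.array(o["position"])
    d=Rt.T@(np.array([x,y,z])-p)*1000
    # turn so that tool z (horizontal) is parallel to the cell axis
    a=np.array([np.cos(np.radians(yawdeg)),np.sin(np.radians(yawdeg)),0]);l=Rt.T@a
    turn=np.degrees(np.arctan2(-l[1],l[2])); turn=(turn+90)%180-90
    print("t",round(o["time"],2),"p",p.round(4),"shift",d.round(1),"turn",round(turn,1),"F",np.round(o["ft_force"],1),"w",round(o["grip_width"],4),"tool\n",Rt.round(3),"q",np.round(o["q"],2))
if __name__=="__main__": goto(*map(float,sys.argv[1:5]))
E
python3 go.py .5833 .1345 .13 107.5
```

```text
t 0.5 p [0.1539 0.6057 0.2475] shift [ 117.5 -350.9  532.2] turn 58.2 F [ 0.1 -0.4 -0.3] w 0.087 tool
 [[-0.     0.246  0.969]
 [-0.     0.969 -0.246]
 [-1.    -0.    -0.   ]] q [ 1.14  0.53  1.43 -0.    1.18 -0.18]
```

Call:
move_arm([
  [-1,0,-22,33,7],
  [-1,0,-44,66,14],
  [-1,0,-66,99,21],
  [-1,0,-88,132,28],
  [-1,0,-110,165,35],
  [-1,0,-132,198,42],
  [-1,0,-154,231,49],
  [-1,0,-176,264,56],
])

```text
time: 1.17
position: [0.3674, 0.3687, 0.2478]
tool_rot: [0.409, 0.577, -0.408, 0.577]
ft_force: [0.8, -0.2, -0.4]
grip_width: 0.0876
```

```bash
python3 go.py .5833 .1345 .13 107.5
```

```text
t 1.17 p [0.3674 0.3687 0.2478] shift [117.9 125.7 292.6] turn 1.9 F [ 0.8 -0.2 -0.4] w 0.0876 tool
 [[ 0.001  0.943  0.332]
 [ 0.     0.332 -0.943]
 [-1.     0.001 -0.   ]] q [0.57 0.39 1.69 0.   1.06 0.23]
```

Call:
move_arm([
  [-1,0,16,37,2],
  [-1,0,32,74,2],
  [-1,0,48,111,2],
  [-1,0,63,148,2],
  [-1,15,79,185,2],
  [-1,40,95,222,2],
  [-1,60,111,259,2],
  [-1,80,126,293,2],
])

```text
time: 1.83
position: [0.5786, 0.1423, 0.1722]
tool_rot: [0.417, 0.571, -0.417, 0.571]
ft_force: [0.3, 1.2, -0.4]
grip_width: 0.0872
```

```bash
python3 - <<'E'
from fit import *
cs={}
for n in("top","side"):
    c=robot.camera(n);cs[n]=c
save(cs["top"],"top1.png",(200,110,400,260),4);save(cs["side"],"side1.png",(210,90,410,240),4)
pickle.dump(cs,open("c1.pkl","wb"))
E
python3 go.py .5833 .1345 .036 107.5
```

```text
t 1.93 p [0.5803 0.1394 0.1696] shift [133.6   1.6   5.4] turn -0.1 F [-1.4 -0.4  0.7] w 0.0869 tool
 [[-0.001  0.954  0.299]
 [-0.002  0.299 -0.954]
 [-1.    -0.002  0.001]] q [ 0.05  0.59  1.58 -0.    0.98 -0.25]
```

View pics/top1.png

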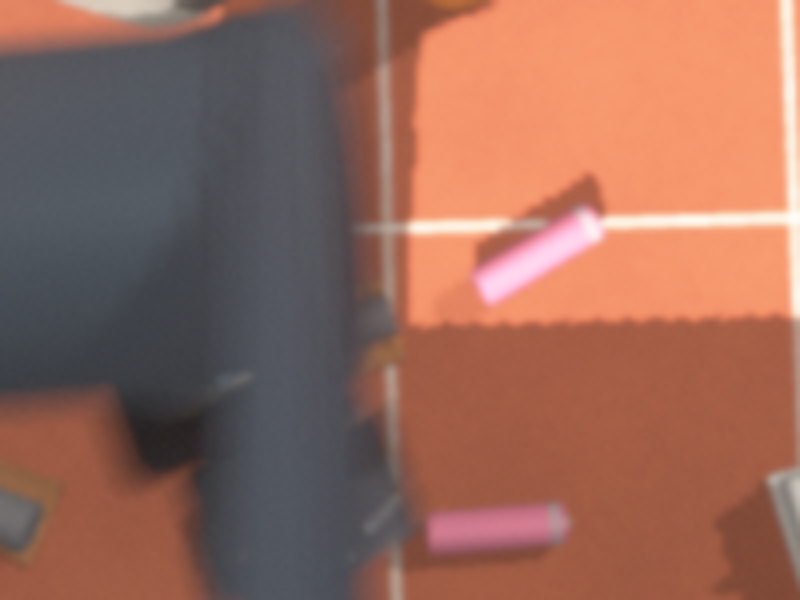

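View pics/side1.png

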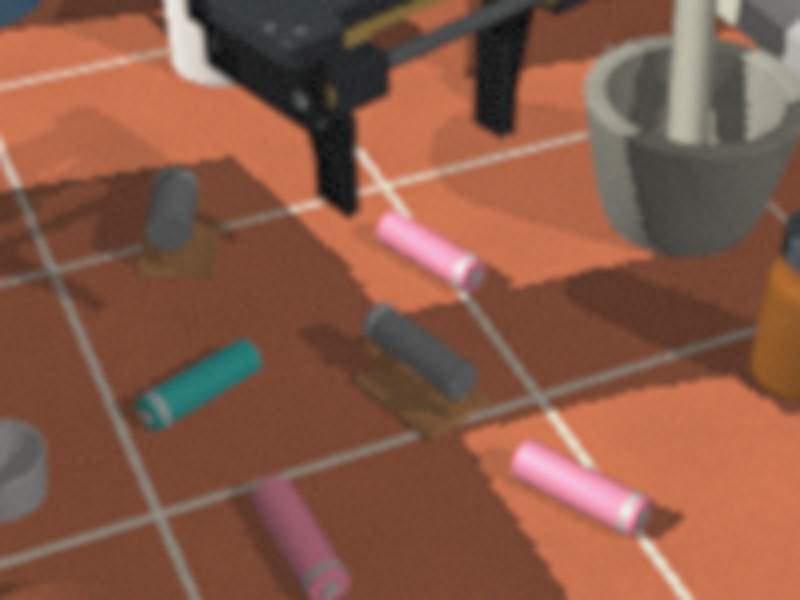

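Call:
move_arm([
  [-1,10,2,4,0],
  [-1,30,2,5,0],
  [-1,50,2,5,0],
  [-1,70,2,5,0],
  [-1,80,2,5,0],
  [-1,80,2,5,0],
])

```text
time: 2.43
position: [0.5785, 0.1407, 0.0907]
tool_rot: [0.415, 0.573, -0.418, 0.57]
ft_force: [0.2, 0.1, -0.2]
grip_width: 0.0871
```

```bash
python3 - <<'E'
from fit import *
c=robot.camera("side")
save(c,"side2.png",(250,110,390,215),5)
E
python3 go.py .5833 .1345 .036 107.5
```

```text
t 2.48 p [0.5796 0.1406 0.0921] shift [56.1  1.8  7. ] turn 0.3 F [-0.6  0.4  0.9] w 0.0871 tool
 [[-0.002  0.952  0.306]
 [ 0.     0.306 -0.952]
 [-1.    -0.002 -0.001]] q [ 0.05  0.7   1.62  0.    0.82 -0.26]
```

View pics/side2.png

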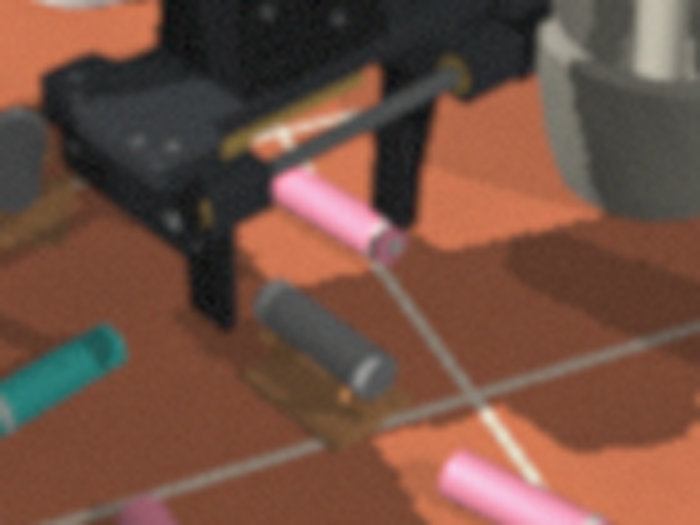

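```bash
python3 - <<'E'
from h import *
for i in range(8):
    o=robot.get_obs();print(round(o["time"],2),np.round(o["position"],4),np.round(o["q"],4))
    if i<4: robot.camera("side")
E
```

```text
2.48 [0.5796 0.1406 0.0921] [ 5.0800e-02  7.0050e-01  1.6238e+00  2.0000e-04  8.1960e-01 -2.6030e-01]
2.53 [0.5806 0.1406 0.0931] [ 5.0600e-02  6.9920e-01  1.6226e+00  1.0000e-04  8.1960e-01 -2.6030e-01]
2.58 [0.5812 0.1405 0.0937] [ 5.0400e-02  6.9840e-01  1.6219e+00  1.0000e-04  8.1950e-01 -2.6030e-01]
2.63 [0.5815 0.1403 0.094 ] [ 0.0501  0.6979  1.6216  0.      0.8195 -0.2604]
2.68 [0.5817 0.1402 0.0941] [ 4.9900e-02  6.9780e-01  1.6216e+00  1.0000e-04  8.1940e-01 -2.6030e-01]
2.68 [0.5817 0.1402 0.0941] [ 4.9900e-02  6.9780e-01  1.6216e+00  1.0000e-04  8.1940e-01 -2.6030e-01]
2.68 [0.5817 0.1402 0.0941] [ 4.9900e-02  6.9780e-01  1.6216e+00  1.0000e-04  8.1940e-01 -2.6030e-01]
2.68 [0.5817 0.1402 0.0941] [ 4.9900e-02  6.9780e-01  1.6216e+00  1.0000e-04  8.1940e-01 -2.6030e-01]
```

Call:
move_arm([
  [-1,12,0,3,0],
  [-1,28,0,6,0],
  [-1,42,0,6,0],
  [-1,52,0,6,0],
  [-1,58,0,6,0],
  [-1,58,0,6,0],
])

```text
time: 3.18
position: [0.5818, 0.1339, 0.0332]
tool_rot: [0.416, 0.572, -0.417, 0.57]
ft_force: [0.2, -0.1, -0.6]
grip_width: 0.0872
```

```bash
python3 - <<'E'
from fit import *
c=robot.camera("side")
save(c,"side3.png",(250,110,390,215),5)
E
python3 go.py .5833 .1345 .036 107.5
```

```text
t 3.23 p [0.5823 0.134  0.0341] shift [-1.9  1.1 -0.2] turn 0.2 F [-0.3  0.2 -0.4] w 0.0871 tool
 [[-0.001  0.952  0.305]
 [-0.     0.305 -0.952]
 [-1.    -0.001 -0.   ]] q [ 0.04  0.79  1.64 -0.    0.71 -0.27]
```

View pics/side3.png

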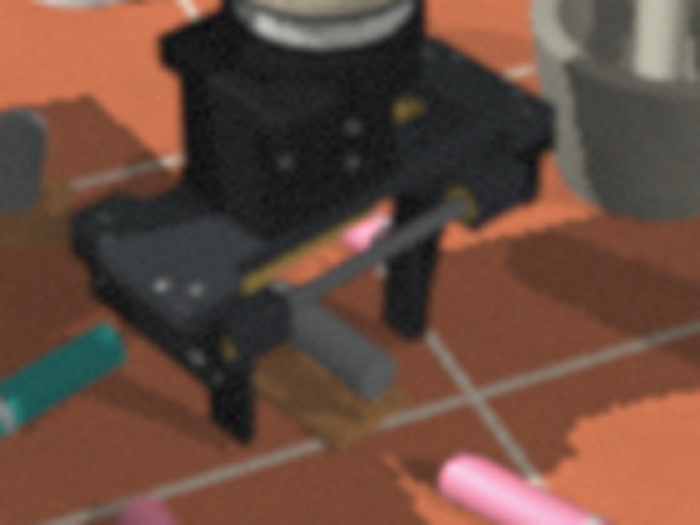

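Call:
move_arm([
  [1,-2,0,0,0],
  [1,-2,0,0,0],
  [1,-2,0,0,0],
  [1,-2,0,0,0],
  [1,-2,0,0,0],
  [1,-2,0,0,0],
  [1,-2,0,0,0],
  [1,-2,0,0,0],
], newtons=50)

```text
time: 3.9
position: [0.5826, 0.1341, 0.0367]
tool_rot: [0.417, 0.571, -0.417, 0.571]
ft_force: [-0.5, -0.3, 0.1]
grip_width: 0.0415
```

```bash
python3 go.py .5833 .1345 .036 107.5
```

```text
t 3.9 p [0.5826 0.1341 0.0367] shift [ 0.7  0.8 -0.2] turn 0.2 F [-0.5 -0.3  0.1] w 0.0415 tool
 [[-0.     0.952  0.305]
 [ 0.     0.305 -0.952]
 [-1.    -0.    -0.   ]] q [ 0.04  0.79  1.64  0.    0.71 -0.27]
```

Call:
move_arm([
  [1,0,0,0,0],
  [1,0,0,0,0],
  [1,0,0,0,0],
  [1,0,0,0,0],
  [1,0,0,0,0],
  [1,0,0,0,0],
  [1,0,0,0,0],
])

```text
time: 4.48
position: [0.5829, 0.1341, 0.0367]
tool_rot: [0.417, 0.571, -0.417, 0.571]
ft_force: [1.2, 0.7, -0.2]
grip_width: 0.0199
```

Call:
move_arm([
  [1,-10,0,0,0],
  [1,-30,0,0,0],
  [1,-60,0,0,0],
  [1,-90,0,0,0],
  [1,-110,0,0,0],
  [1,-120,0,0,0],
  [1,-120,0,0,0],
])

```text
time: 5.07
position: [0.5839, 0.1342, 0.1596]
tool_rot: [0.418, 0.57, -0.416, 0.573]
ft_force: [-0.4, -0.7, -0.8]
grip_width: 0.0201
```

```bash
python3 go.py .53 -.10 .156 105.7; python3 - <<'E'
from fit import *
c=robot.camera("side")
save(c,"side4.png",(210,60,390,215),4)
E
```

```text
t 5.07 p [0.5839 0.1342 0.1596] shift [   3.3 -122.7  206.6] turn 2.0 F [-0.4 -0.7 -0.8] w 0.0201 tool
 [[ 0.005  0.952  0.305]
 [ 0.     0.305 -0.952]
 [-1.     0.005  0.001]] q [ 0.04  0.6   1.58 -0.    0.95 -0.27]
```

View pics/side4.png

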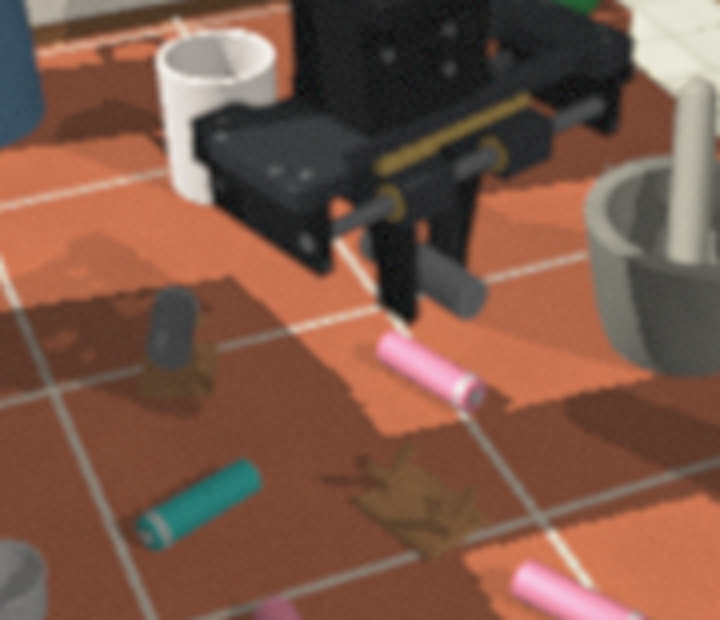

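```bash
python3 go.py .5057 -.1874 .12 105.7
```

```text
t 5.12 p [0.5828 0.1341 0.1577] shift [  37.6 -171.5  282.7] turn 2.0 F [-0.7  0.8 -1.5] w 0.0201 tool
 [[ 0.002  0.952  0.305]
 [ 0.     0.305 -0.952]
 [-1.     0.002  0.001]] q [ 0.04  0.6   1.58 -0.    0.95 -0.27]
```

Call:
move_arm([
  [1,0,-8,13,1],
  [1,0,-24,40,2],
  [1,0,-42,70,2],
  [1,0,-60,100,2],
  [1,0,-78,130,2],
  [1,0,-97,160,2],
  [1,0,-115,190,2],
  [1,0,-133,220,2],
])

```text
time: 5.78
position: [0.5209, -0.1169, 0.1547]
tool_rot: [0.426, 0.565, -0.427, 0.562]
ft_force: [1.3, -0.1, -1.5]
grip_width: 0.0199
```

Call:
move_arm([
  [1,0,-18,29,0],
  [1,8,-32,52,0],
  [1,20,-37,60,0],
  [1,32,-38,62,0],
  [1,40,-38,62,0],
  [1,40,-38,62,0],
])

```text
time: 6.28
position: [0.501, -0.1849, 0.1137]
tool_rot: [0.427, 0.566, -0.427, 0.561]
ft_force: [-0.1, -0.1, -1.3]
grip_width: 0.0195
```

```bash
python3 - <<'E'
from fit import *
cs={}
for n in("top","side"): cs[n]=robot.camera(n)
pickle.dump(cs,open("c5.pkl","wb"))
save(cs["top"],"top5.png",(360,160,540,290),4.2)
save(cs["side"],"side5.png",(270,230,450,380),4)
E
python3 go.py .5057 -.1874 .0717 105.7
```

```text
t 6.38 p [ 0.5026 -0.185   0.1156] shift [43.9  2.4  3.2] turn 0.1 F [-0.1  0.  -0.5] w 0.0199 tool
 [[-0.002  0.962  0.272]
 [ 0.002  0.272 -0.962]
 [-1.    -0.002 -0.002]] q [-0.56  0.61  1.77  0.    0.77 -0.84]
```

View pics/side5.png

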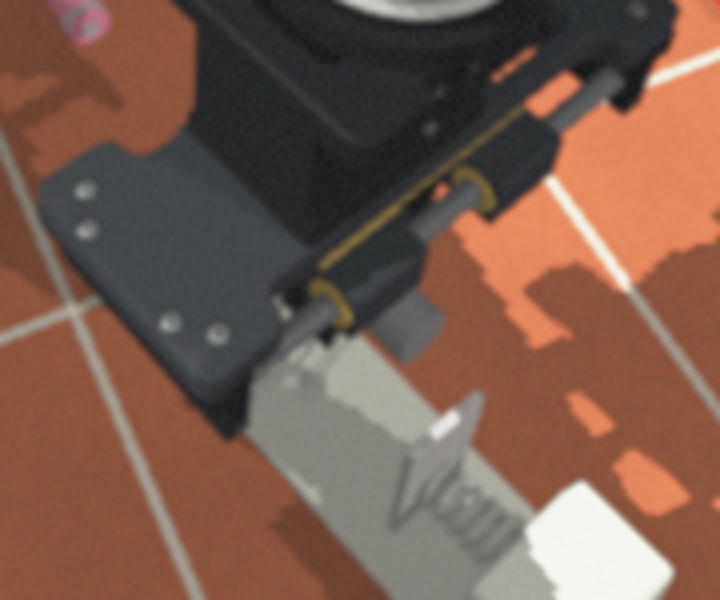

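View pics/top5.png

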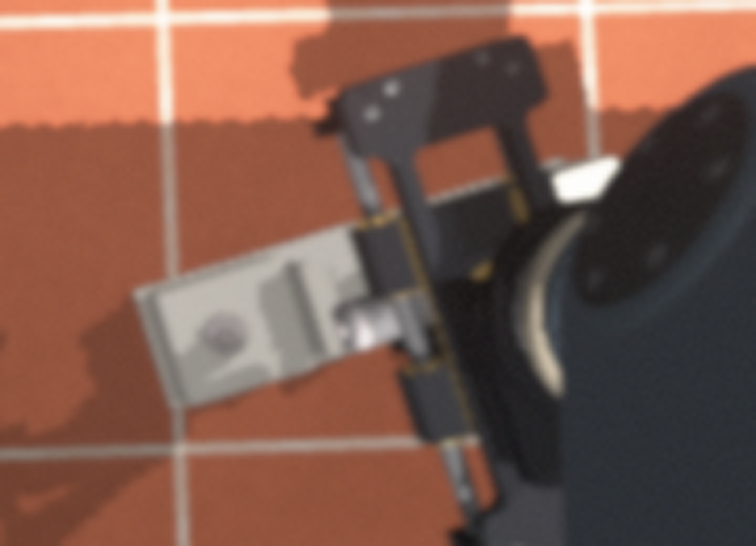

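```bash
python3 - <<'E'
from bay import *
cs=pickle.load(open("c5.pkl","rb"));t,s=cs["top"],cs["side"]
yaw=np.radians(105.7);p=np.array([.5026,-.185,.1156-.0067])
print(T(.5016,-.173,yaw,(0,0,0)))
for c,n,box,k in((t,"o5t.png",(400,190,500,270),7),(s,"o5s.png",(310,270,400,340),7)):
    im=cv2.resize(np.ascontiguousarray(c["image"][box[1]:box[3],box[0]:box[2],::-1]),None,fx=k,fy=k,interpolation=cv2.INTER_CUBIC)
    uv=np.array([proj(c,q) for q in cyl(p,yaw)]);h=cv2.convexHull((((uv+.5)-[box[0],box[1]])*k).astype(np.float32)).astype(np.int32)
    cv2.polylines(im,[h],True,(0,255,255),1,cv2.LINE_AA);cv2.imwrite("pics/"+n,im)
E
```

```text
[ 0.5016 -0.173   0.    ]
```

View pics/o5t.png

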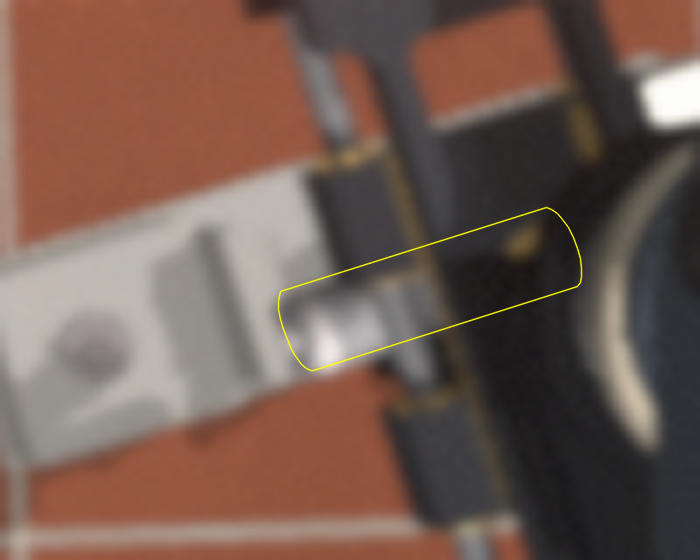

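View pics/o5s.png

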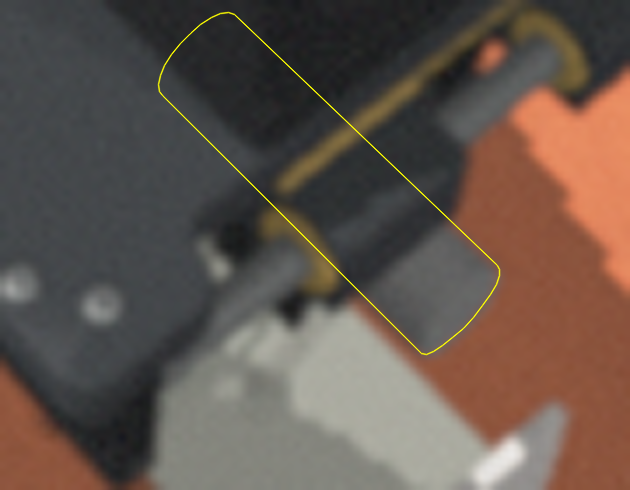

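Call:
move_arm([
  [1,10,1,0,0],
  [1,22,2,0,0],
  [1,34,3,0,0],
  [1,42,3,0,0],
  [1,42,3,0,0],
  [1,42,3,0,0],
], newtons=60)

```text
time: 6.88
position: [0.506, -0.1847, 0.0744]
tool_rot: [0.427, 0.564, -0.427, 0.564]
ft_force: [1.0, 0.1, -0.2]
grip_width: 0.0196
```

```bash
cat > look.py <<'E'
import sys
from bay import *
n=sys.argv[1];cs={}
for q in("top","side"): cs[q]=robot.camera(q)
t,s=cs["top"],cs["side"];pickle.dump(cs,open("c%s.pkl"%n,"wb"))
o=robot.get_obs();yaw=np.radians(105.7);p=np.array(o["position"])-[0,0,.0067]
ims=[]
for c,box,k in((t,(415,190,490,265),5.2),(s,(315,275,400,360),4.6)):
    im=cv2.resize(np.ascontiguousarray(c["image"][box[1]:box[3],box[0]:box[2],::-1]),None,fx=k,fy=k,interpolation=cv2.INTER_CUBIC)
    im2=im.copy()
    uv=np.array([proj(c,q) for q in cyl(p,yaw)]);h=cv2.convexHull((((uv+.5)-[box[0],box[1]])*k).astype(np.float32)).astype(np.int32)
    if len(sys.argv)>2: cv2.polylines(im2,[h],True,(0,255,255),1,cv2.LINE_AA)
    ims.append(im2[:390,:391])
cv2.imwrite("pics/l%s.png"%n,np.hstack(ims))
E
python3 look.py 6 1; python3 go.py .5057 -.1874 .0717 105.7
```

```text
t 6.98 p [ 0.5065 -0.1852  0.0751] shift [ 3.4 -1.4  1.9] turn 0.1 F [ 0.4 -0.2 -0.9] w 0.0196 tool
 [[ 0.001  0.962  0.272]
 [-0.001  0.272 -0.962]
 [-1.     0.001  0.001]] q [-0.56  0.68  1.78 -0.    0.68 -0.83]
```

View pics/l6.png

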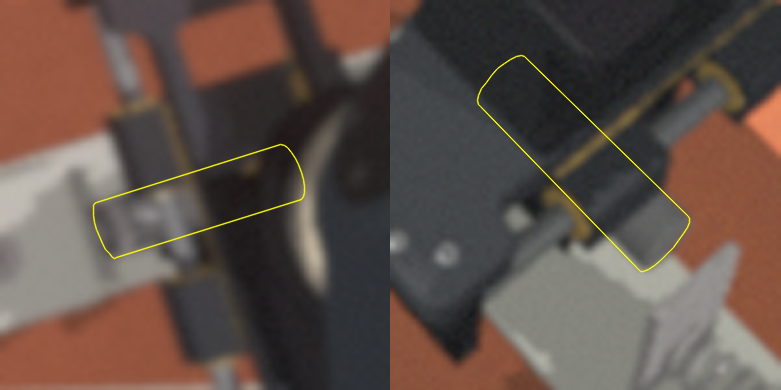

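Call:
move_arm([
  [1,2,0,4,0],
  [1,3,0,8,0],
  [1,3,0,12,0],
  [1,3,0,16,0],
  [1,3,0,20,0],
  [1,3,0,20,0],
])

```text
time: 7.48
position: [0.5117, -0.2046, 0.0718]
tool_rot: [0.427, 0.564, -0.427, 0.563]
ft_force: [-0.0, 5.3, 1.1]
grip_width: 0.0197
```

```bash
python3 look.py 7 1; python3 go.py .5057 -.1874 .0717 105.7
```

```text
t 7.58 p [ 0.5115 -0.204   0.0717] shift [  0.   -1.1 -17.6] turn 0.0 F [0.4 4.9 0.9] w 0.0199 tool
 [[-0.     0.963  0.271]
 [ 0.001  0.271 -0.963]
 [-1.     0.    -0.001]] q [-0.58  0.69  1.75  0.    0.7  -0.86]
```

View pics/l7.png

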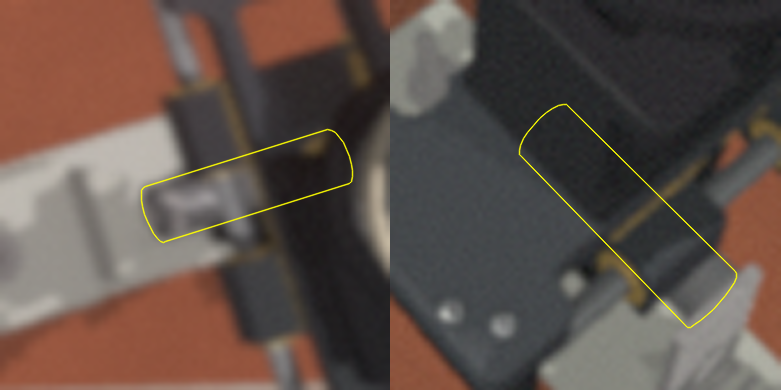

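Call:
move_arm([
  [1,0,0,2,0],
  [1,0,0,4,0],
  [1,0,0,6,0],
  [1,0,0,6,0],
  [1,0,0,6,0],
])

```text
time: 8.0
position: [0.5127, -0.2091, 0.0716]
tool_rot: [0.427, 0.564, -0.427, 0.563]
ft_force: [0.9, 6.3, 1.0]
grip_width: 0.0197
```

```bash
python3 look.py 8; python3 go.py .5057 -.1874 .0717 105.7; python3 go.py .5057 -.1874 .0717 105.7|head -1
```

```text
t 8.1 p [ 0.5127 -0.209   0.0716] shift [ -0.   -0.9 -22.7] turn 0.0 F [0.5 5.5 1.3] w 0.0197 tool
 [[-0.001  0.962  0.271]
 [ 0.002  0.271 -0.962]
 [-1.    -0.001 -0.002]] q [-0.59  0.7   1.74  0.    0.7  -0.87]
t 8.1 p [ 0.5127 -0.209   0.0716] shift [ -0.   -0.9 -22.7] turn 0.0 F [0.5 5.5 1.3] w 0.0197 tool
```

View pics/l8.png

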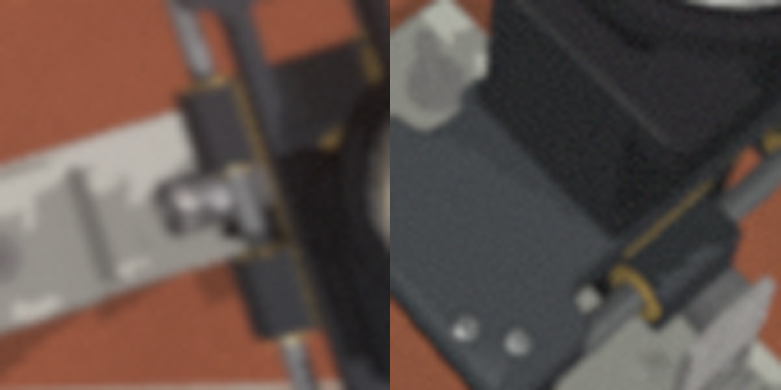

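Call:
move_arm([
  [1,3,0,0,0],
  [1,6,0,0,0],
  [1,9,0,0,0],
  [1,12,0,0,0],
  [1,12,0,0,0],
])

```text
time: 8.52
position: [0.5117, -0.2087, 0.0592]
tool_rot: [0.427, 0.565, -0.427, 0.562]
ft_force: [-1.3, 5.4, 1.6]
grip_width: 0.0196
```

```bash
python3 look.py 9; python3 go.py .5127 -.209 .0367 105.7
```

```text
t 8.62 p [ 0.5116 -0.2087  0.0593] shift [22.6  1.   0.7] turn 0.0 F [-1.1  6.   0.3] w 0.0195 tool
 [[-0.004  0.962  0.271]
 [ 0.003  0.271 -0.962]
 [-1.    -0.003 -0.004]] q [-0.59  0.72  1.75  0.    0.68 -0.86]
```

View pics/l9.png

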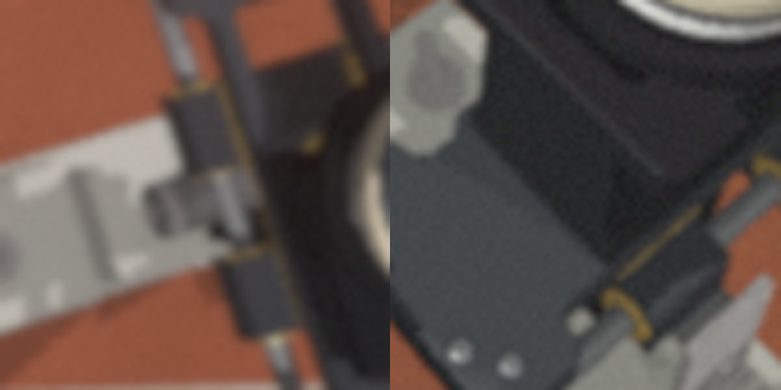

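Call:
move_arm([
  [1,0,0,2,0],
  [1,0,0,3,0],
  [1,3,1,3,0],
  [1,6,1,3,0],
  [1,8,1,3,0],
  [1,8,1,3,0],
])

```text
time: 9.12
position: [0.5132, -0.211, 0.0512]
tool_rot: [0.427, 0.566, -0.427, 0.562]
ft_force: [-1.4, 7.0, 1.3]
grip_width: 0.0198
```

```bash
python3 look.py 10; python3 go.py .5127 -.209 .0367 105.7; python3 -c "
from fit import *
c=pickle.load(open('c10.pkl','rb'));save(c['top'],'z10.png',(425,205,485,255),12)"
```

```text
t 9.22 p [ 0.5131 -0.211   0.0513] shift [14.6  0.2 -2. ] turn 0.1 F [-0.9  6.8  2. ] w 0.0198 tool
 [[-0.004  0.962  0.271]
 [ 0.003  0.271 -0.962]
 [-1.    -0.003 -0.004]] q [-0.59  0.73  1.74  0.    0.67 -0.87]
```

View pics/l10.png

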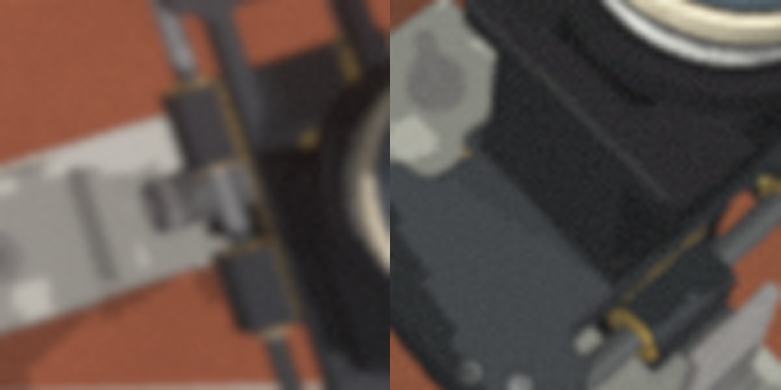

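View pics/z10.png

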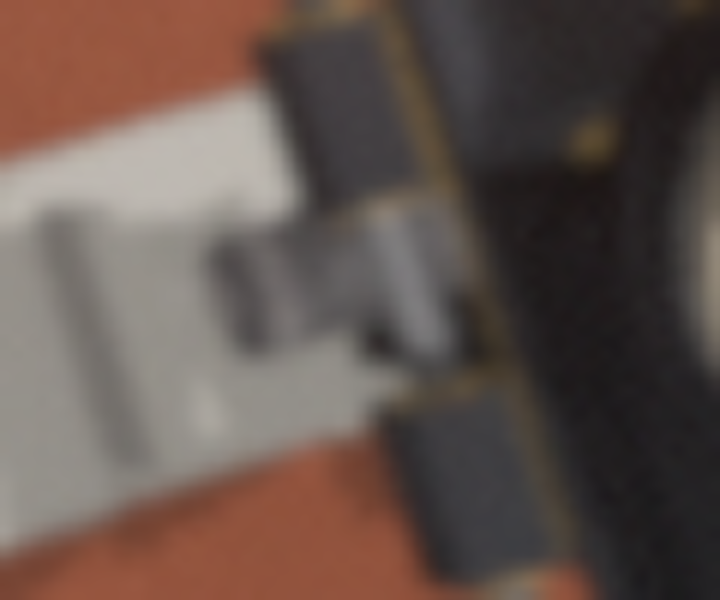

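```bash
python3 - <<'E'
from bay import *
c=pickle.load(open("c10.pkl","rb"))["top"]
for nm,p in(("top",(.5008,-.1692,1.838)),("both",(.502,-.1725,1.843))):
    W=[((-18,0,45.5),(18,0,45.5)),((-18,6,45.5),(18,6,45.5)),((0,6,45),(0,-60,45)),((30,50,0),(30,-99,0)),((-30,50,0),(-30,-99,0)),((-10.5,-7,45),(10.5,-7,45)),((-10.5,-7,45),(-10.5,-60,45)),((10.5,-7,45),(10.5,-60,45))]
    overlay(c,p,"z10_%s.png"%nm,(425,205,485,255),12,W)
E
```

```text
(no output)
```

View pics/z10_top.png

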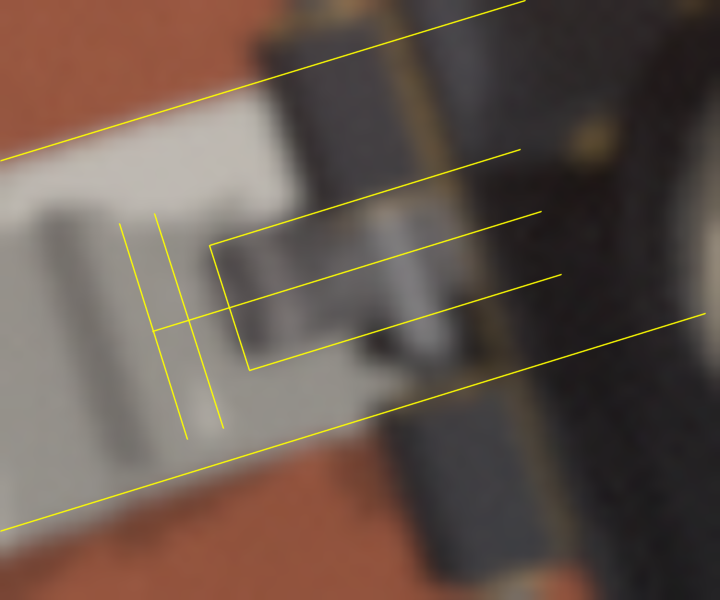

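Call:
move_arm([
  [1,3,-1,0,0],
  [1,6,-1.5,0,0],
  [1,9,-1.5,0,0],
  [1,11,-1.5,0,0],
  [1,11,-1.5,0,0],
])

```text
time: 9.63
position: [0.5117, -0.2115, 0.0403]
tool_rot: [0.427, 0.566, -0.427, 0.562]
ft_force: [-0.8, 6.1, 1.6]
grip_width: 0.0197
```

```bash
python3 look.py 11; python3 go.py .5127 -.209 .0367 105.7
```

```text
t 9.73 p [ 0.5117 -0.2114  0.0404] shift [ 3.7  1.6 -2.1] turn 0.1 F [-0.5  6.3  1.3] w 0.0195 tool
 [[-0.004  0.962  0.271]
 [ 0.003  0.271 -0.962]
 [-1.    -0.003 -0.004]] q [-0.59  0.75  1.75  0.    0.64 -0.87]
```

View pics/l11.png

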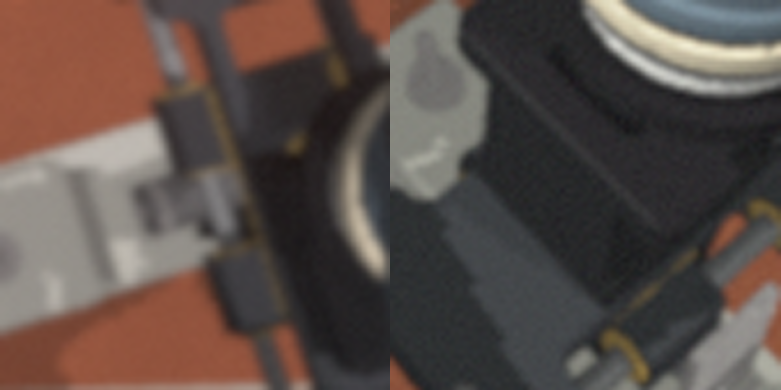

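Call:
move_arm([
  [1,2,0,0,0],
  [1,4,0,0,0],
  [1,4,0,0,0],
  [1,4,0,0,0],
])

```text
time: 10.07
position: [0.5118, -0.2116, 0.0369]
tool_rot: [0.427, 0.566, -0.427, 0.562]
ft_force: [-2.2, 5.9, 5.8]
grip_width: 0.0196
```

```bash
python3 look.py 12; python3 go.py .5127 -.209 .0367 105.7
```

```text
t 10.17 p [ 0.5117 -0.2115  0.0369] shift [ 0.2  1.6 -2.2] turn 0.1 F [-1.9  5.7  5.2] w 0.0194 tool
 [[-0.004  0.962  0.272]
 [ 0.003  0.272 -0.962]
 [-1.    -0.003 -0.004]] q [-0.59  0.76  1.75  0.    0.64 -0.87]
```

View pics/l12.png

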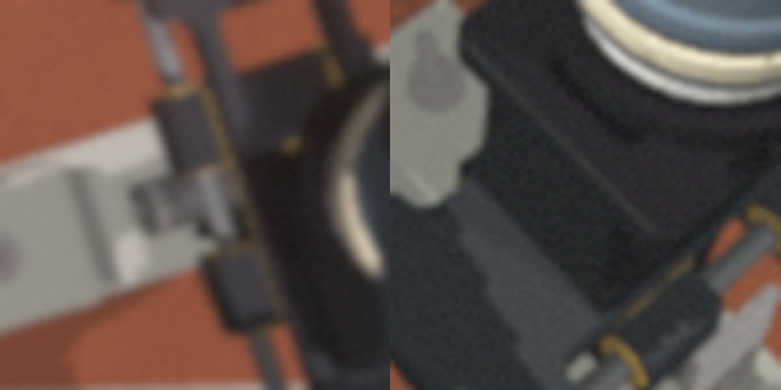

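Call:
move_arm([
  [1,-0.5,-0.5,-2,0],
  [1,-0.5,-0.5,-5,0],
  [1,-0.5,-0.5,-8,0],
  [1,-0.5,-0.5,-10,0],
  [1,-0.5,-0.5,-10,0],
])

```text
time: 10.58
position: [0.5094, -0.2029, 0.0372]
tool_rot: [0.427, 0.565, -0.427, 0.563]
ft_force: [-1.9, 4.2, 3.1]
grip_width: 0.0196
```

```bash
python3 look.py 13; python3 go.py .5127 -.209 .0367 105.7
```

```text
t 10.68 p [ 0.5094 -0.2031  0.0372] shift [0.5 1.5 6.6] turn 0.1 F [-2.4  4.8  2.8] w 0.0197 tool
 [[-0.002  0.962  0.272]
 [ 0.001  0.272 -0.962]
 [-1.    -0.002 -0.002]] q [-0.58  0.75  1.77 -0.    0.62 -0.86]
```

View pics/l13.png

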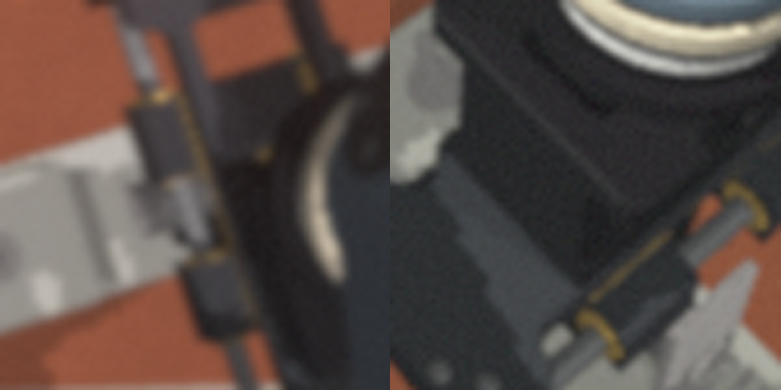

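Call:
move_arm([
  [1,0,0,-1,0],
  [1,0,0,-2,0],
  [1,0,0,-3,0],
  [1,0,0,-3,0],
])

```text
time: 11.02
position: [0.5091, -0.2013, 0.0373]
tool_rot: [0.427, 0.564, -0.427, 0.564]
ft_force: [-5.1, -0.7, 3.2]
grip_width: 0.0196
```

```bash
python3 look.py 14; python3 go.py .5127 -.209 .0367 105.7; python3 - <<'E'
from bay import *
c=pickle.load(open("c14.pkl","rb"))["top"]
save(c,"z14.png",(420,205,480,255),12)
E
```

```text
t 11.12 p [ 0.5091 -0.2013  0.0372] shift [0.5 1.3 8.4] turn 0.1 F [-5.2 -0.9  2.9] w 0.0196 tool
 [[-0.001  0.962  0.271]
 [-0.     0.271 -0.962]
 [-1.    -0.001  0.   ]] q [-0.58  0.75  1.77 -0.    0.62 -0.85]
```

View pics/z14.png

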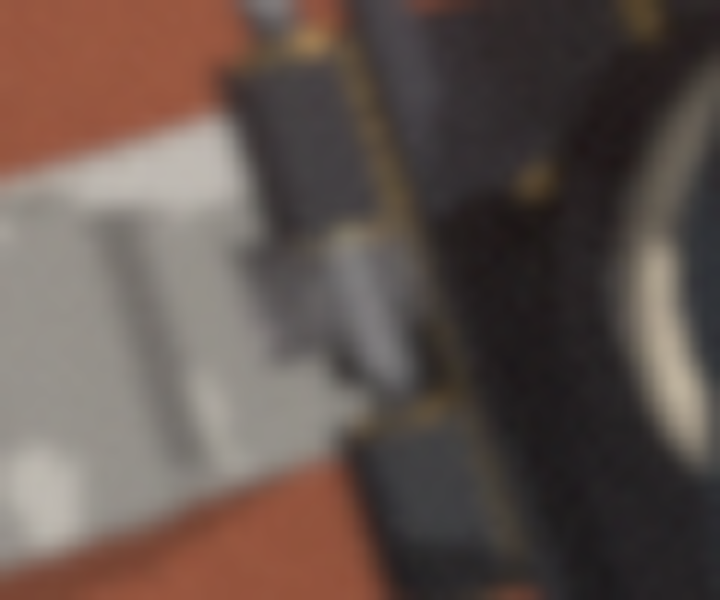

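Call:
move_arm([
  [1,0,-1,0,0],
  [1,0,-1.5,0,0],
  [1,0,-1.5,0,0],
])

```text
time: 11.37
position: [0.5089, -0.2013, 0.0372]
tool_rot: [0.427, 0.563, -0.427, 0.564]
ft_force: [-0.1, 3.0, 1.5]
grip_width: 0.0198
```

Call:
move_arm([
  [1,0,0,-1,0],
  [1,0,0,-2,0],
  [1,0,0,-2,0],
])

```text
time: 11.62
position: [0.5085, -0.2, 0.0373]
tool_rot: [0.427, 0.563, -0.427, 0.565]
ft_force: [1.4, 0.9, 0.1]
grip_width: 0.02
```

```bash
python3 look.py 15; python3 go.py .5127 -.209 .0367 105.7; python3 - <<'E'
from bay import *
c=pickle.load(open("c15.pkl","rb"))
save(c["top"],"z15.png",(420,205,480,255),12);save(c["side"],"y15.png",(300,270,420,360),6)
E
```

```text
t 11.72 p [ 0.5085 -0.2     0.0372] shift [0.6 1.6 9.8] turn 0.1 F [ 0.9  0.6 -0.5] w 0.0195 tool
 [[ 0.002  0.962  0.271]
 [-0.001  0.271 -0.962]
 [-1.     0.002  0.002]] q [-0.58  0.75  1.78 -0.    0.61 -0.85]
```

View pics/z15.png

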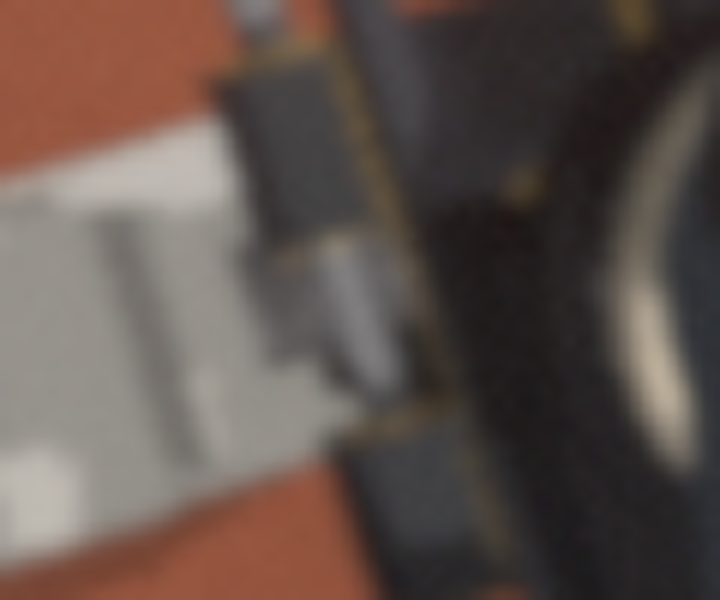

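View pics/y15.png

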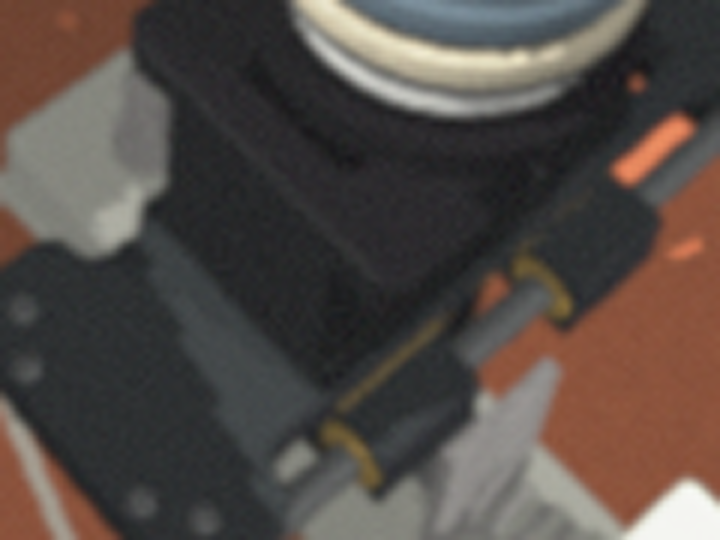

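Call:
move_arm([
  [0.4,0,0,0,0],
  [0.4,0,0,0,0],
  [0.2,0,0,0,0],
  [0.2,0,0,0,0],
  [0.2,0,0,0,0],
  [0.2,0,0,0,0],
])

```text
time: 12.22
position: [0.5074, -0.1993, 0.0372]
tool_rot: [0.427, 0.564, -0.427, 0.564]
ft_force: [-0.2, 0.8, 0.1]
grip_width: 0.0346
```

Call:
move_arm([
  [0.2,-10,0,0,0],
  [0.2,-30,0,0,0],
  [0.2,-60,0,0,0],
  [0.2,-90,0,0,0],
  [0.2,-120,0,0,0],
  [0.2,-150,0,0,0],
  [0.2,-170,0,0,0],
  [0.2,-170,0,0,0],
])

```text
time: 12.88
position: [0.5099, -0.2007, 0.2126]
tool_rot: [0.427, 0.56, -0.426, 0.568]
ft_force: [0.9, -0.5, -0.3]
grip_width: 0.0349
```

```bash
python3 - <<'E'
from bay import *
cs={q:robot.camera(q) for q in("top","side")};pickle.dump(cs,open("c16.pkl","wb"))
save(cs["top"],"t16.png",(400,190,520,270),6);save(cs["side"],"s16.png",(300,270,430,380),5.5)
E
python3 go.py .5127 -.209 .0367 105.7
```

```text
t 12.98 p [ 0.5077 -0.1994  0.2085] shift [171.9   2.   10.3] turn 0.0 F [-0.3  0.6 -0.3] w 0.0344 tool
 [[ 0.002  0.962  0.271]
 [-0.001  0.271 -0.962]
 [-1.     0.002  0.002]] q [-0.58  0.47  1.68 -0.    0.99 -0.85]
```

View pics/t16.png

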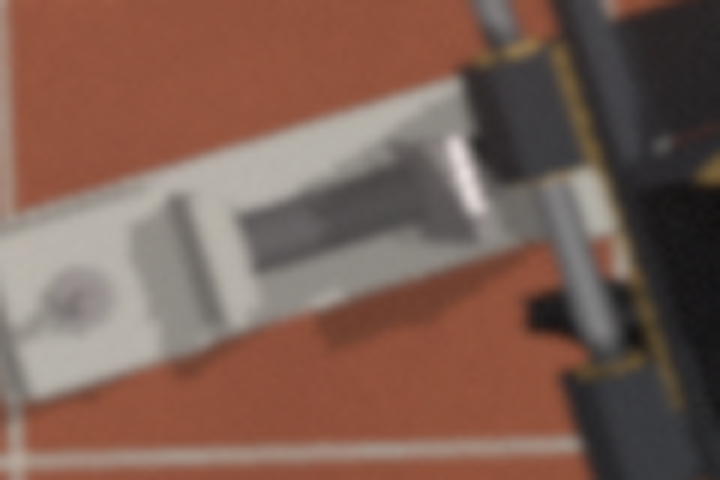

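View pics/s16.png

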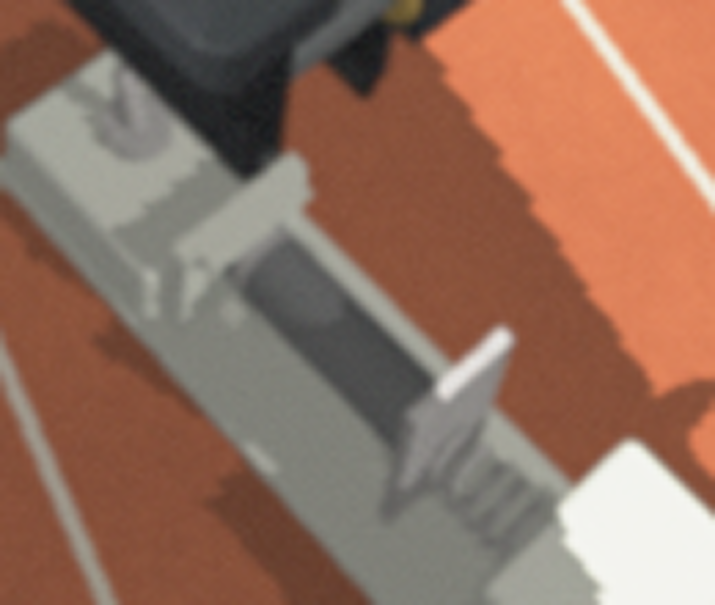

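```bash
python3 - <<'E'
from bay import *
a=pickle.load(open("c0.pkl","rb"));b=pickle.load(open("c16.pkl","rb"))
g=lambda c:c["image"].astype(np.float32).min(2)
# lit strip centroid, plate
for n,box,th in(("top",(462,205,484,234),170),("side",(372,322,398,345),150)):
    for c in(a[n],b[n]):
        m=g(c)[box[1]:box[3],box[0]:box[2]];w=np.clip(m-th,0,None)*(1.)
        v,u=np.mgrid[box[1]:box[3],box[0]:box[2]];print(n,(w*u).sum()/w.sum(),(w*v).sum()/w.sum(),(w>0).sum())
    P=(.502,-.1725,1.843)
    print("5mm =",proj(a[n],T(*P,(0,-65,70)))-proj(a[n],T(*P,(0,-60,70))))
p=(.5008,-.1692,1.838)
for n,pp,box,k in(("top",p,(400,190,520,270),6),("side",(.5027,-.1754,1.85),(300,270,430,380),5.5)):
    c=b[n];im=cv2.resize(np.ascontiguousarray(c["image"][box[1]:box[3],box[0]:box[2],::-1]),None,fx=k,fy=k,interpolation=cv2.INTER_CUBIC)
    uv=np.array([proj(c,q) for q in cyl(T(*pp,(0,-29,30)),pp[2])]);h=cv2.convexHull((((uv+.5)-[box[0],box[1]])*k).astype(np.float32)).astype(np.int32)
    cv2.polylines(im,[h],True,(0,255,255),1,cv2.LINE_AA);cv2.imwrite("pics/f_%s.png"%n,im)
E
```

```text
top 474.91147994467497 219.38450899031812 34
top 476.9766009852217 218.69334975369458 33
5mm = [ 2.52494033 -0.79188606]
side 383.53864353312304 333.3225552050473 50
side 385.2571517412935 335.8625621890547 87
5mm = [2.78833189 2.8136829 ]
```

View pics/f_top.png

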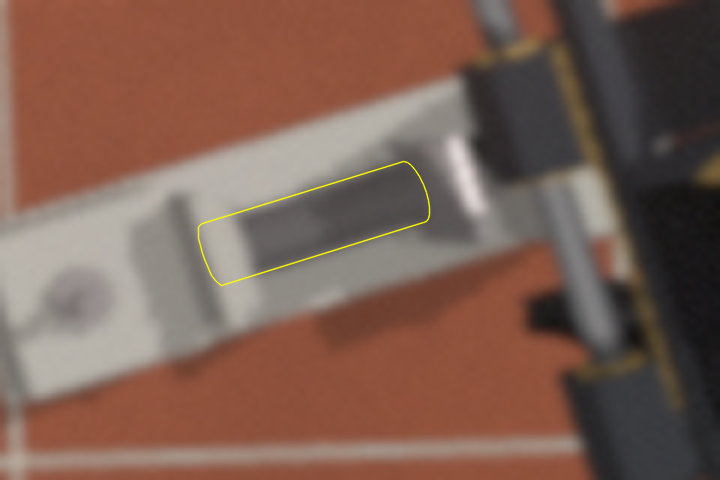

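View pics/f_side.png

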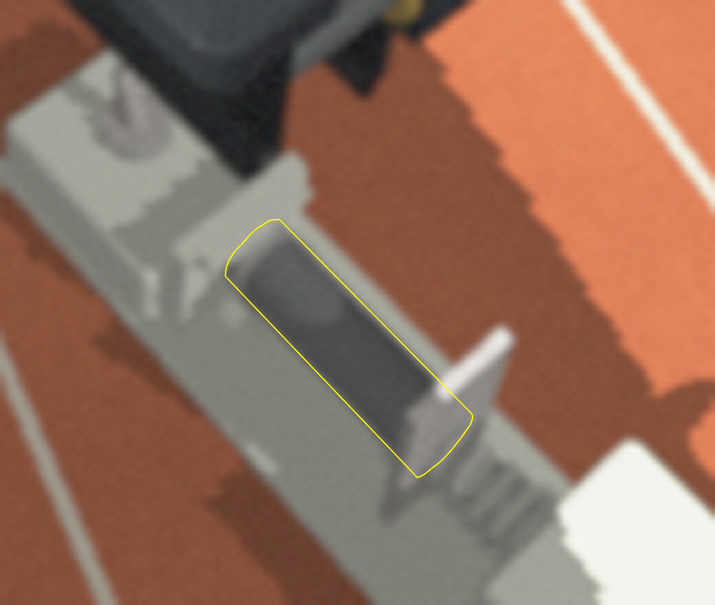

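```bash
python3 - <<'E'
from fit import *
a=pickle.load(open("c0.pkl","rb"))["side"];b=robot.camera("side")
A=a["image"][125:155,243:265].astype(int);B=b["image"][125:155,243:265].astype(int);print("fat diff",np.abs(A-B).mean())
save(b,"final.png")
print(robot.hand_in())
E
```

```text
fat diff 15.345454545454546
the job is handed in; nothing more can be done
None
```

View pics/final.png

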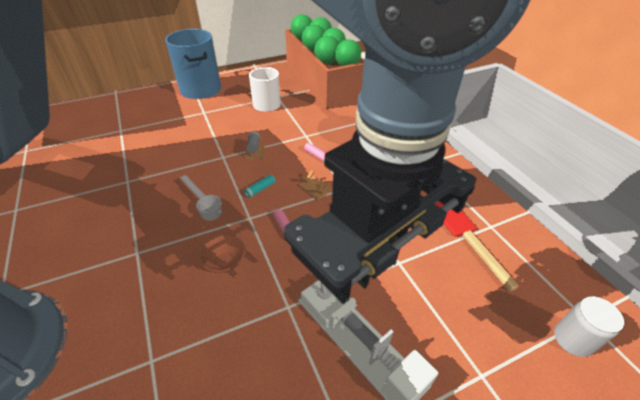

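The long slim cell is in the bay with its button end under the lip, and I handed the job in at about 13 s. `hand_in()` gives no verdict, so what follows rests on my own checks.

- **How it was fitted:** I gripped the grey long cell at its middle and pressed its flat end level against the sprung plate, above the lip. The push back was about 16–19 mm, judged from 5.5–7 N of spring force. I then lowered it straight into the saddles until I felt about 5 N of contact, slid it under the lip, opened the fingers and lifted clear.
- **Final position:** In the pictures after release the cell lies level, and its outline matches the expected fitted pose in both cameras. The plate is held back about 4.1 mm in the top view and 3.8 mm in the side view. The wrist force is near zero.
- **Short cell:** It looks to be in its original place at (253,145) in the final side picture, and the arm never touched it. My before/after pixel comparison there gave a mean difference of 15 grey levels. I put that down to changed shadows and did not check it further.
- **Disagreements:**
  - The two cameras differed by 4 to 6 mm on positions along y. I settled this with the spring force and by comparing the cell and lip directly in the pictures.
  - While sliding the cell home I felt about 5 N sideways, and shifting it 1.5 mm across removed this.

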